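Pack and latch a boiler service tote

TASK

Get the boiler service tote ready to go out: turn its black knob anticlockwise past the click so that the keeper bar swings clear, stand every kit item on the bench (white pot, amber bottle, small square carton, brass coupling, steel filter; some may be missing) upright side by side on the floor of the tote's tray, and set the rubber stopper upright and fully home in the neck of the tote's glass sample jar. When all of that is in place, turn the knob back clockwise past its click so that the bar lies over the packed row, and leave the other things on the bench where they are.

Things in the scene. Friction and masses are not known exactly. Their poses are not given: they have to be found in the camera images.
- tote: Grey service tote fixed to the bench: base plate 110 (x) by 460 (y) by 6 thick. Origin under its centre; own x points away from the robot, own y runs along the row towards the knob. Carries the tray (middle), the sample jar (at its y = -180) and the knob post (at its y = +180).
- tray_in (a point): Centre of the tray's inner floor, 6 above the bench, axes as the tote's. The tray inside measures 56 (x) by 238 (y); its walls are 6 thick and stand 18 above the floor, so grip an item above them, across the row. All five items fit in one row with 22 to spare in all.
- jar_rim (a point): Centre of the mouth of the open green glass sample jar, 95 above the bench; neck bore 44, outside 52, jar body 76 in diameter; axes as the tote's.
- keeper_grip (a point): Point on the knob's vertical axis at gripping height, 110 above the bench. The black knob has a grip bar 44 long (this point's x), 16 thick (its y), from 87 to 120 above the bench, over a disc 42 in diameter. A flat steel keeper bar 18 wide turns with it, 75 to 81 above the bench, reaching 263 from the axis along the point's +x.
- keeper (a joint): Knob angle, rad, growing anticlockwise seen from above: 0 = shut (bar lies over the row, along the tote's -y), 1.3 = open (bar points away from the robot, clear of the tray). An over-centre spring pushes it to the nearer end: it clicks over at about 0.65, at up to 0.15 N m.
- wide_pot: White plastic pot with a grey cap, upright cylinder 48 in diameter, 52 high (kit item; may be absent). Origin at the centre of its underside.
- slim_bottle: Amber glass bottle with a black cap, upright cylinder 36 in diameter, 50 high (kit item; may be absent). Origin at the centre of its underside.
- carton: Small cardboard carton, 46 by 46, 54 high (kit item; may be absent). Origin at the centre of its underside, axes along its sides.
- coupling: Brass coupling, upright cylinder 42 in diameter, 50 high (kit item; may be absent). Origin at the centre of its underside.
- filter: Steel filter cartridge, upright cylinder 44 in diameter, 56 high (kit item; may be absent). Origin at the centre of its underside.
- stopper: Black rubber stopper standing on its small end: plug 20 long tapering from 30 diameter (bottom) to 39, then a flange 52 in diameter 6 thick that rests on the jar's rim when home, then a grip 26 in diameter 22 high. Origin at the centre of the plug's small lower end.
- tape_roll: Roll of clear tape lying flat, 84 in diameter, 24 high: leave alone.
- screwdriver: Screwdriver: leave alone.
- spanner: Open spanner: leave alone.
- elbow: Copper pipe elbow: leave alone.
- pump_head: Grey pump head, 100 in diameter, 80 high: leave alone.
- flat_carton: Cardboard box 160 by 110 by 50: leave alone.
- gasket: Flat black rubber gasket, 70 in diameter, 6 thick: leave alone.
Not all that is in view belongs to the job. Leave any pink look-alike of the carton alone. What is shaped like the wide_pot but purple is not meant.

How it is judged:
By the outcome, as a careful person would: the job done as asked, in the order asked, and still so for the second after the job is handed in, with the robot touching nothing.
Of wide_pot, slim_bottle, carton, coupling, filter only 4 to 5 are there at a start; the rules pass over those that are not, and their reading is None.
At some moment in a run one of wide_pot, carton, coupling, filter may be knocked a few centimetres aside while the robot is not near it.
It also fails if it takes over 210 s, if anything falls off the work surface, if the arm or the gripper's body presses on something with over 40 N, if the wrist force passes 120 N, or if a joint passes its speed limit or range.

ROBOT

A 6-joint arm with a two-finger parallel gripper is mounted at the origin on the work surface. World frame = base frame: x ahead of the robot, y to its left, z up, the work surface at z = 0. Lengths are in m, angles in rad, forces in N, time in s.
With the tool pointing down it reaches from about 0.275 to 0.725 m from the base axis. Payload 5.6 kg.
Tool frame: the origin (TCP) lies where the fingers leave the gripper's body, on its centre line; the fingertips stand 73 mm ahead of it and the grasp point (between the pads) lies 54 mm ahead of it (manip.tcp_to_grasp is the distance from the TCP to the grasp point, in m); z points along the fingers, y is the line along which they close (so a half turn about z gives the same grasp; the last joint's range is limited). The gripper opens to 85 mm and grips with 20 to 120 N. Pads are 22 mm wide; open, the fingers measure 114 mm over their backs; the gripper's body (76 mm by 85 mm) begins 54 mm behind the grasp point. The pads swing forward as they close: fully open they stand 13 mm farther back than shut.
Start: joints at [1.397, 0.255, 0.108, 0, -1.424, -0.285], TCP at [0.244, 0.493, 0.304] pointing down, gripper open.
Joint ranges: [-2.95, 2.95], [-1.21, 1.97], [-1.09, 1.5], [-2.87, 1.71], [-2.94, -0.07], [-3.05, 3.05]. Speed limits (rad/s): [2.57, 2.57, 3.14, 3.14, 3.14, 3.14].

INTERFACE

Orientations are given as a unit quaternion [x, y, z, w].
In Python, from station import manip gives the robot as it stands.
- The arm moves only by the tool move_arm, never from a script. Its argument "steps" is a list of rows, each an object with "offset": the shift along the tool's x, y, z in m, a list of three; "turn": the turn about the tool's z in degrees; "claw": the opening, from 0 (shut) to 1 (fully open). In form: [{"offset": [dx, dy, dz], "turn": turn, "claw": claw}, ...]. A call has exactly 10 rows; each row is the pose to reach, as a shift and turn from the pose commanded when the call began, along the tool's axes at that moment; what a row does not reach only later rows make up. A row lasts 1/10 s, in which the tool goes at most 50 mm and 8.59 degrees, less where a joint would pass 70% of its speed; a pose out of reach is approached as far as the arm can. A call with a gripper value outside its range is refused whole. The fingers move at their own pace and stop on an object; "force" is the grip in N (left out, the last holds). Time passes only in rows, so rows that repeat a pose let the fingers close, or fill a call up. It gives the time, the measured TCP pose, the force, the opening and the grip force at its end, in the units of the state.
- manip.sense(): the state, without advancing time (a new reading comes with each control period).
- manip.snapshot(name): name is "scene" or "top" or "wrist"; returns (picture, depth): 384x512x3 uint8, blue, green, red; 384x512 float32, m along the optical axis (not along the pixel's ray), 0 where there is no reading.
- manip.camera_params(name): a dict with "fovy" (degrees; the focal length in pixels is half the picture's height over the tangent of half this angle, whatever the lens; pixels are square), "cx", "cy" (the principal point, pixels), "xyz" and "orientation" of the camera in the world. Camera axes: x right, y down, z forward; pixel columns grow to the right and rows downward; lengths in m; the calibration is good to about 2 mm. The wrist camera is an equidistant fisheye: a pixel r from the principal point sees the ray r / f radians off the axis. A picture is of the moment at which its call begins: read the wrist's pose just before it. camera_params takes no time and is no camera call; for the wrist camera it gives the pose at the moment of the call.
- manip.sign_off(): hands the job in; it is judged then, once.
Trained networks look in the newest picture that a camera, given by its name, has taken for a name from the list of things; names that differ only in an ending like _2 or _b are one class to them, and where a whole thing is asked for, a point or a joint stands for the part that bears it (a point fixed in the world has none). Each returns a list of dicts, best first, with "p" (0 to 1); they miss things now and then, are a little off and sometimes report something else, mostly with a low value. They report only what shows in the picture. A call takes as long as a camera call. They do not tell look-alikes from the thing itself.
- manip.boxes_of(camera, target): "xy" ([column, row] in pixels, amid what is visible of it).
- manip.silhouettes(camera, target): "region" (384x512 bool, what is visible of it) and "xy" ([column, row] in pixels, amid what is visible of it).
- manip.tip_of(camera, target): "xy" ([column, row] in pixels: a listed point, or the origin of a listed thing).
The state is a dict: "time": time; "qpos": joint angles; "qvel": joint speeds; "tau": joint torques, N m; "ee_pos": TCP position; "tcp_rot": TCP orientation; "wrist_force": force on the tool from outside, world axes, zero at the start; "torque": the same for the moment, N m; "width": finger opening in m; "finger_force": force on a finger pad.
Only numpy, scipy, OpenCV 4.12 (cv2) and the standard library are available. Lean on these libraries where they do the work, as an engineer would, in place of code of your own. Each camera call takes 0.05 s, during which the arm holds its last target. There are 200 camera calls.

## Working session

There is one attempt and no reset: what is moved stays moved. The work goes in short steps, Python scripts to look and compute and a tool call to move; the robot and the scene stay as the last step left them, time stands still between calls to the robot, and variables do not carry over. Pictures are saved under pics/ and viewed, at most 14 in all, crops included, and the job is handed in when it is done.

Besides the shell and the picture viewer there is one more tool, called after "Emit:" as name([rows], argument=value, ...), one row to a line, values as JSON. move_arm: Moves the arm, as the interface text tells. Its arguments: {"type":"object","properties":{"steps":{"type":"array"},"force":{"type":"number"}},"required":["steps"]}

```bash
mkdir -p pics; ls; cat > h.py <<'E'
import numpy as np, cv2
from scipy.spatial.transform import Rotation as R
from station import manip
def ray(cam,uv,P=None):
    P=P or manip.camera_params(cam); f=192/np.tan(np.radians(P['fovy'])/2)
    a=np.array([uv[0]-P['cx'],uv[1]-P['cy']])/f
    if cam=='wrist':
        r=np.hypot(*a); s=np.sinc(r/np.pi); d=np.array([a[0]*s,a[1]*s,np.cos(r)])
    else: d=np.array([a[0],a[1],1.])
    return np.array(P['xyz']),R.from_quat(P['orientation']).as_matrix()@d, d
def at_z(cam,uv,z,P=None):
    o,d,_=ray(cam,uv,P); return o+d*(z-o[2])/d[2]
def at_depth(cam,uv,D,P=None):
    o,d,c=ray(cam,uv,P); return o+d*D/c[2]
E
python3 - <<'E'
from h import *
for c in ['top','scene']:
    im,d=manip.snapshot(c); cv2.imwrite(f'pics/{c}0.png',im); np.save(f'{c}0.npy',d)
    P=manip.camera_params(c); print(c,P)
    for n in ['tote','tray_in','jar_rim','keeper_grip','wide_pot','slim_bottle','carton','coupling','filter','stopper']:
        o=[]
        for r in manip.tip_of(c,n)[:3]:
            u=[int(round(v)) for v in r['xy']]
            z=dict(tote=0,tray_in=.006,jar_rim=.095,keeper_grip=.11).get(n,0)
            o.append((u,round(r['p'],2),at_z(c,r['xy'],z,P).round(3).tolist()))
        print(n,o)
s=manip.sense(); print(s['time'],s['ee_pos'],s['tcp_rot'],s['width'],manip.tcp_to_grasp)
E
```

```text
pics
top {'fovy': 42.111071411608584, 'cx': 254.96813330603086, 'cy': 191.59616630921718, 'xyz': array([0.31008886, 0.06794736, 1.41156264]), 'orientation': array([ 0.70529537, -0.70356033,  0.06382338, -0.05905835])}
tote [([288, 184], 0.78, [0.582, -0.035, 0.0]), ([289, 242], 0.63, [0.415, -0.037, 0.0])]
tray_in [([287, 179], 0.89, [0.593, -0.033, 0.006])]
jar_rim [([354, 179], 0.86, [0.577, -0.207, 0.095])]
keeper_grip [([222, 174], 0.72, [0.586, 0.149, 0.11]), ([287, 238], 0.28, [0.415, -0.024, 0.11])]
wide_pot [([132, 275], 0.76, [0.321, 0.4, 0.0]), ([165, 255], 0.72, [0.377, 0.31, 0.0])]
slim_bottle [([342, 238], 0.71, [0.424, -0.187, 0.0])]
carton [([235, 235], 0.75, [0.434, 0.115, 0.0]), ([202, 237], 0.71, [0.428, 0.208, 0.0])]
coupling []
filter [([389, 265], 0.49, [0.35, -0.317, 0.0])]
stopper [([290, 238], 0.73, [0.426, -0.041, 0.0])]
scene {'fovy': 43.80137448817204, 'cx': 258.4237365187869, 'cy': 192.10611354609614, 'xyz': array([1.13038181, 0.76219122, 1.089364  ]), 'orientation': array([ 0.32093403,  0.87276701, -0.34661942, -0.1230206 ])}
tote [([227, 206], 0.78, [0.588, -0.042, 0.0]), ([150, 160], 0.21, [0.659, -0.373, 0.0])]
tray_in [([192, 151], 0.56, [0.527, -0.31, 0.006]), ([148, 158], 0.29, [0.66, -0.376, 0.006])]
jar_rim [([195, 156], 0.86, [0.584, -0.2, 0.095]), ([149, 160], 0.43, [0.702, -0.275, 0.095])]
keeper_grip [([267, 220], 0.76, [0.592, 0.149, 0.11])]
wide_pot [([400, 249], 0.93, [0.315, 0.402, 0.0]), ([362, 238], 0.77, [0.37, 0.308, 0.0]), ([348, 275], 0.58, [0.492, 0.365, 0.0])]
slim_bottle [([238, 158], 0.43, [0.429, -0.186, 0.0])]
carton [([300, 210], 0.65, [0.428, 0.115, 0.0]), ([322, 223], 0.64, [0.415, 0.193, 0.0])]
coupling []
filter [([234, 131], 0.53, [0.352, -0.305, 0.0])]
stopper [([269, 183], 0.68, [0.427, -0.031, 0.0])]
1.1 [0.24357067 0.49312297 0.3038953 ] [ 9.73798133e-01 -2.27414149e-01  1.00257225e-05 -8.45522680e-06] 0.08512795283518881 0.0539
```

View pics/top0.png

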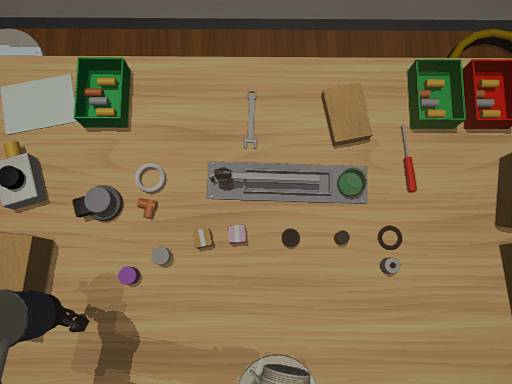

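View pics/scene0.png

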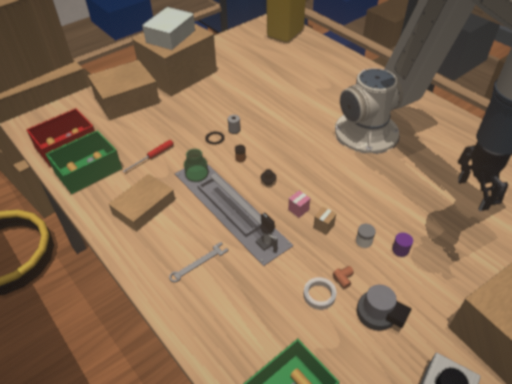

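The top view shows these candidates:
- **Pot:** white/grey pot at (162,256). The purple look-alike is at (129,275).
- **Carton:** brown carton at (203,238). The pink look-alike is at (236,234).
- **Stopper:** (290,238). The black gasket ring at (390,238) could be mistaken for it.
- **Bottle:** (342,238).
- **Filter:** (391,266).
- **Coupling:** none seen. The copper elbow at (147,207) isn't one.

I choose the white pot and the brown carton, then check them in a crop and measure.

```bash
python3 - <<'E'
from h import *
im=cv2.imread('pics/top0.png'); d=np.load('top0.npy'); P=manip.camera_params('top')
cv2.imwrite('pics/crop0.png',cv2.resize(im[150:290,110:410],None,fx=2.6,fy=2.6,interpolation=cv2.INTER_CUBIC))
f=192/np.tan(np.radians(P['fovy'])/2); v,u=np.mgrid[:384,:512]
X=np.stack([(u-P['cx'])/f*d,(v-P['cy'])/f*d,d],-1)@R.from_quat(P['orientation']).as_matrix().T+P['xyz']
np.save('X.npy',X)
print('bench z',np.median(X[220:260,255:280,2]))
for n,c,h in [('pot',(162,256),.052),('purple',(129,275),.052),('carton',(203,238),.054),('pink',(236,234),.054),('stopper',(290,238),.048),('bottle',(342,238),.050),('filter',(391,266),.056),('jar',(351,183),.095),('knob',(222,175),.12)]:
    w=np.s_[c[1]-14:c[1]+15,c[0]-14:c[0]+15]; q=X[w].reshape(-1,3)
    t=q[(q[:,2]>h-.012)&(q[:,2]<h+.015)]
    r=cv2.minAreaRect((t[:,:2]*1000).astype(np.float32))
    print(n,len(t),'top z',np.median(t[:,2]).round(4),'mean',t[:,:2].mean(0).round(4),'rect',np.round(r[0],1),np.round(r[1],1),round(r[2],1))
# tray walls
q=X[155:210,200:375].reshape(-1,3)
for lo,hi in [(.003,.0105),(.018,.03),(.068,.088)]:
    t=q[(q[:,2]>lo)&(q[:,2]<hi)]; r=cv2.minAreaRect((t[:,:2]*1000).astype(np.float32)); print(lo,len(t),np.round(r[0],1),np.round(r[1],1),round(r[2],2))
E
```

```text
bench z -1.6065829446354485e-05
pot 259 top z 0.0517 mean [0.3736 0.3165] rect [373.1 316.6] [45.9 46.7] 0.9
purple 271 top z 0.0521 mean [0.3209 0.403 ] rect [320.5 404. ] [46.9 47.2] 74.6
carton 299 top z 0.0539 mean [0.4216 0.2043] rect [421.9 205. ] [46.6 46.6] 12.3
pink 288 top z 0.0538 mean [0.4333 0.1106] rect [433.1 110.5] [46.7 43.8] 0.7
stopper 71 top z 0.0476 mean [ 0.425  -0.0376] rect [425.5 -37.1] [25.2 22.3] 1.8
bottle 147 top z 0.0504 mean [ 0.4252 -0.1783] rect [ 425.6 -178.7] [34.9 36.1] 87.9
filter 217 top z 0.0564 mean [ 0.3487 -0.3086] rect [ 348.9 -308.9] [41.6 42.2] 17.9
jar 114 top z 0.0935 mean [ 0.5799 -0.2105] rect [ 580.1 -211.3] [50.1 50.1] 23.1
knob 110 top z 0.1181 mean [0.5899 0.1482] rect [590.7 148.2] [40.3 16.8] 88.1
0.003 3529 [586.6 -34.4] [158.8 504.2] 0.17
0.018 549 [592.5 -28.1] [428.3  84.5] 87.68
0.068 724 [590.9 -27.9] [420.9  58.6] 86.69
```

View pics/crop0.png

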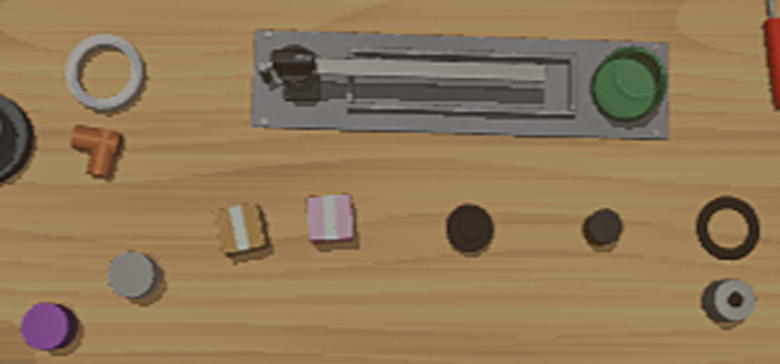

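The crop confirms the white-grey pot at top-view pixel (162,256), separate from the purple one, and the brown carton at (203,238), separate from the pink one. The dark stopper, small bottle and steel filter are also confirmed. The heights and sizes I measured match the description, and there is no coupling. Next I refine the tote yaw and plan the knob move.

```bash
cat >> h.py <<'E'
def plan(gx,gy,gz,yaw=None,s=None):
    """offset/turn taking the grasp point to (gx,gy,gz), tool y at world angle yaw deg (mod 180)"""
    s=s or manip.sense(); r=R.from_quat(s['tcp_rot']); M=r.as_matrix()
    off=M.T@(np.array([gx,gy,gz+.0539])-s['ee_pos'])
    cur=np.degrees(np.arctan2(M[1,1],M[0,1])); t=0
    if yaw is not None: t=-((yaw-cur+90)%180-90)
    print('off',off.round(4).tolist(),'turn',round(t,1),'| yaw now',round(cur,1),'q6',np.degrees(s['qpos'][5]).round(0),'grasp pt',(s['ee_pos']+M[:,2]*.0539).round(4),'w',round(s['width'],4),'t',s['time'])
def topX():
    P=manip.camera_params('top'); im,d=manip.snapshot('top')
    f=192/np.tan(np.radians(P['fovy'])/2); v,u=np.mgrid[:384,:512]
    return im,np.stack([(u-P['cx'])/f*d,(v-P['cy'])/f*d,d],-1)@R.from_quat(P['orientation']).as_matrix().T+P['xyz']
def blob(X,x,y,h,rad=.06,tol=.006):
    q=X.reshape(-1,3); t=q[(np.hypot(q[:,0]-x,q[:,1]-y)<rad)&(abs(q[:,2]-h)<tol)]
    if len(t)<20: print('none',x,y); return
    r=cv2.minAreaRect((t[:,:2]*1000).astype(np.float32))
    print(len(t),'mean',t[:,:2].mean(0).round(4),'rect',np.round(r[0],1),np.round(r[1],1),round(r[2],1))
E
python3 - <<'E'
from h import *
X=np.load('X.npy'); q=X[150:215,195:380].reshape(-1,3)
t=q[(abs(q[:,2]-.081)<.006)&(q[:,1]<.09)&(q[:,1]>-.14)][:,:2]
c=t.mean(0); w=np.linalg.svd(t-c)[2][0]; print('bar',c,t[:,1].min(),t[:,1].max(),np.degrees(np.arctan2(w[0],w[1])))
t=q[(abs(q[:,2]-.006)<.003)][:,:2]
import scipy.stats as st
for y in np.arange(-.22,.18,.08):
    m=t[abs(t[:,1]-y)<.01,0]; print(y.round(2),m.min().round(4),m.max().round(4))
print(t[:,1].min(),t[:,1].max())
blob(X,.59,.148,.12,.04,.005)
plan(.5905,.148,.24,-1.6)
E
```

```text
bar [ 0.58591995 -0.01199507] -0.11321480316708274 0.08918347974121081 -178.45744406586323
-0.22 0.4937 0.6816
-0.14 0.4933 0.6811
-0.06 0.493 0.6808
0.02 0.4926 0.6805
0.1 0.4928 0.6803
-0.3025737760337534 0.23289081475364468
86 mean [0.5906 0.1472] rect [590.3 148.2] [40.2 16.1] 88.5
off [0.4639, 0.1558, 0.01] turn 65.3 | yaw now -116.3 q6 -16.0 grasp pt [0.2436 0.4931 0.25  ] w 0.0851 t 1.1
```

Emit:
move_arm([
  {"offset": [0.048,0.016,0.001],"turn": 7,"claw": 0.5},
  {"offset": [0.094,0.032,0.002],"turn": 14,"claw": 0.5},
  {"offset": [0.14,0.047,0.003],"turn": 21,"claw": 0.5},
  {"offset": [0.187,0.063,0.004],"turn": 28,"claw": 0.5},
  {"offset": [0.233,0.078,0.005],"turn": 35,"claw": 0.5},
  {"offset": [0.28,0.094,0.006],"turn": 42,"claw": 0.5},
  {"offset": [0.326,0.11,0.007],"turn": 49,"claw": 0.5},
  {"offset": [0.372,0.125,0.008],"turn": 56,"claw": 0.5},
  {"offset": [0.419,0.141,0.009],"turn": 62,"claw": 0.5},
  {"offset": [0.464,0.156,0.01],"turn": 65.3,"claw": 0.5},
], force=40)

```text
time: 2.1
ee_pos: [0.5917, 0.146, 0.2939]
tcp_rot: [-0.696, 0.718, -0.0, 0.0]
wrist_force: [0.6, 1.2, 0.4]
width: 0.0425
finger_force: 0.0
```

```bash
python3 - <<'E'
from h import *
plan(.5905,.148,.11,-1.6)
im,d=manip.snapshot('wrist'); P=manip.camera_params('wrist'); cv2.imwrite('pics/w1.png',im); print(P['xyz'],P['fovy'],P['orientation'])
for r in manip.tip_of('wrist','keeper_grip')[:2]: print(r['p'],r['xy'],at_z('wrist',r['xy'],.11,P))
E
```

```text
off [-0.002, 0.0013, 0.13] turn -0.2 | yaw now 178.2 q6 -30.0 grasp pt [0.5918 0.146  0.24  ] w 0.0425 t 2.1
[0.592773   0.07029273 0.36152881] 65.70646984690485 [0.01872074 0.99023131 0.13815104 0.00240148]
0.65 [258.5, 189.5] [0.59444271 0.14067118 0.11      ]
0.42 [257.4, 24.3] [ 0.58998978 -0.00273467  0.11      ]
```

View pics/w1.png

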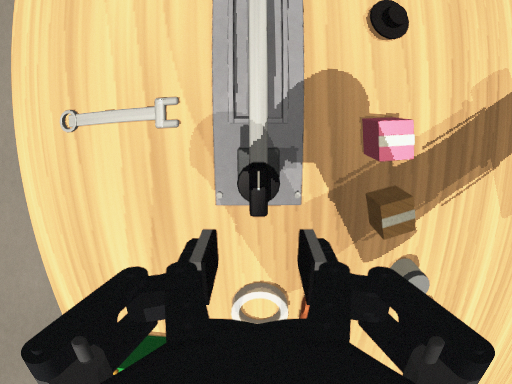

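Emit:
move_arm([
  {"offset": [-0.001,0.001,0.03],"turn": 0,"claw": 0.5},
  {"offset": [-0.001,0.001,0.06],"turn": 0,"claw": 0.5},
  {"offset": [-0.001,0.001,0.08],"turn": 0,"claw": 0.5},
  {"offset": [-0.001,0.001,0.1],"turn": 0,"claw": 0.5},
  {"offset": [-0.001,0.001,0.11],"turn": 0,"claw": 0.5},
  {"offset": [-0.001,0.001,0.12],"turn": 0,"claw": 0.5},
  {"offset": [-0.001,0.001,0.125],"turn": 0,"claw": 0.5},
  {"offset": [-0.001,0.001,0.13],"turn": 0,"claw": 0.5},
  {"offset": [-0.001,0.001,0.13],"turn": 0,"claw": 0.5},
  {"offset": [-0.001,0.001,0.13],"turn": 0,"claw": 0.5},
])

```text
time: 3.2
ee_pos: [0.5898, 0.1489, 0.1644]
tcp_rot: [-0.697, 0.717, -0.0, 0.0]
wrist_force: [0.5, -0.9, 0.2]
width: 0.0427
finger_force: 0.0
```

The wrist view shows the knob at about (258,190), centred between the fingers at column 258, with the keeper bar running up the image over the tray. I close the gripper on it and turn anticlockwise.

Emit:
move_arm([
  {"offset": [0,0,0],"turn": 0,"claw": 0.1},
  {"offset": [0,0,0],"turn": 0,"claw": 0.1},
  {"offset": [0,0,0],"turn": 0,"claw": 0.1},
  {"offset": [0,0,0],"turn": 0,"claw": 0.1},
  {"offset": [0,0,0],"turn": 0,"claw": 0.1},
  {"offset": [0,0,0],"turn": -4,"claw": 0.1},
  {"offset": [0,0,0],"turn": -8,"claw": 0.1},
  {"offset": [0,0,0],"turn": -12,"claw": 0.1},
  {"offset": [0,0,0],"turn": -16,"claw": 0.1},
  {"offset": [0,0,0],"turn": -20,"claw": 0.1},
], force=40)

```text
time: 4.2
ee_pos: [0.591, 0.1488, 0.1648]
tcp_rot: [0.812, -0.584, 0.001, -0.001]
wrist_force: [4.4, 0.1, -0.9]
width: 0.0153
finger_force: 44.8
```

Emit:
move_arm([
  {"offset": [0,0,0],"turn": -6,"claw": 0.1},
  {"offset": [0,0,0],"turn": -12,"claw": 0.1},
  {"offset": [0,0,0],"turn": -18,"claw": 0.1},
  {"offset": [0,0,0],"turn": -24,"claw": 0.1},
  {"offset": [0,0,0],"turn": -30,"claw": 0.1},
  {"offset": [0,0,0],"turn": -36,"claw": 0.1},
  {"offset": [0,0,0],"turn": -42,"claw": 0.1},
  {"offset": [0,0,0],"turn": -48,"claw": 0.1},
  {"offset": [0,0,0],"turn": -53,"claw": 0.1},
  {"offset": [0,0,0],"turn": -53,"claw": 0.1},
])

```text
time: 5.2
ee_pos: [0.5907, 0.1486, 0.1647]
tcp_rot: [0.987, -0.161, 0.001, -0.0]
wrist_force: [6.9, -1.5, 0.3]
width: 0.0152
finger_force: 44.9
```

Emit:
move_arm([
  {"offset": [0,0,0],"turn": 0,"claw": 0.5},
  {"offset": [0,0,0],"turn": 0,"claw": 0.5},
  {"offset": [0,0,0],"turn": 0,"claw": 0.5},
  {"offset": [0,0,0],"turn": 0,"claw": 0.5},
  {"offset": [0,0,-0.02],"turn": 0,"claw": 0.5},
  {"offset": [0,0,-0.05],"turn": 0,"claw": 0.5},
  {"offset": [0,0,-0.09],"turn": 0,"claw": 0.5},
  {"offset": [0,0,-0.12],"turn": 0,"claw": 0.5},
  {"offset": [0,0,-0.13],"turn": 0,"claw": 0.5},
  {"offset": [0,0,-0.13],"turn": 0,"claw": 0.8},
])

```text
time: 6.2
ee_pos: [0.5899, 0.1491, 0.2956]
tcp_rot: [0.987, -0.162, 0.001, -0.001]
wrist_force: [0.4, 0.5, -0.6]
width: 0.0555
finger_force: 0.0
```

```bash
python3 - <<'E'
from h import *
im,X=topX(); cv2.imwrite('pics/top1.png',im)
q=X.reshape(-1,3); t=q[(abs(q[:,2]-.081)<.006)&(abs(q[:,1]-.08)<.12)&(q[:,0]>.64)&(q[:,0]<.9)][:,:2]
c=t.mean(0); w=np.linalg.svd(t-c)[2][0]; print('bar',c,len(t),np.degrees(np.arctan2(w[1],w[0])))
for a in [(.374,.3165,.052),(.4216,.2045,.054),(.425,-.0376,.048),(.4252,-.1783,.05),(.3487,-.3086,.056)]: blob(X,*a)
plan(.374,.3165,.15,0)
E
```

```text
bar [0.76482638 0.09396001] 332 164.20493481588176
none 0.374 0.3165
159 mean [0.4262 0.1968] rect [422.5 201.8] [46.5 40.6] 15.6
71 mean [ 0.425  -0.0376] rect [425.8 -37.1] [22.5 24.9] 89.1
134 mean [ 0.4255 -0.1791] rect [ 425.7 -179.2] [36.2 34.1] 0.1
199 mean [ 0.3491 -0.3094] rect [ 350.  -309.7] [40.6 41.3] 3.9
off [-0.2575, -0.0901, 0.0898] turn 71.4 | yaw now -108.6 q6 43.0 grasp pt [0.5893 0.149  0.2397] w 0.0631 t 6.25
```

The keeper is open: the bar points along about -16°, which is roughly 1.3 rad. The arm hides the pot, so I start with the right-hand items, filter first.

```bash
python3 - <<'E'
from h import *
plan(.3495,-.3092,.15,-1.6)
plan(.3495,-.3092,.04,-1.6)
E
```

```text
off [-0.0811, 0.5108, 0.0894] turn 73.0 | yaw now -108.6 q6 43.0 grasp pt [0.5893 0.149  0.2397] w 0.0631 t 6.25
off [-0.0811, 0.5108, 0.1994] turn 73.0 | yaw now -108.6 q6 43.0 grasp pt [0.5893 0.149  0.2397] w 0.0631 t 6.25
```

Emit:
move_arm([
  {"offset": [-0.008,0.049,0],"turn": 8,"claw": 0.9},
  {"offset": [-0.016,0.098,0],"turn": 16,"claw": 0.9},
  {"offset": [-0.024,0.147,0],"turn": 24,"claw": 0.9},
  {"offset": [-0.031,0.196,0],"turn": 32,"claw": 0.9},
  {"offset": [-0.039,0.245,0],"turn": 40,"claw": 0.9},
  {"offset": [-0.047,0.294,0],"turn": 48,"claw": 0.9},
  {"offset": [-0.055,0.343,0],"turn": 56,"claw": 0.9},
  {"offset": [-0.063,0.392,0.02],"turn": 64,"claw": 0.9},
  {"offset": [-0.07,0.437,0.04],"turn": 70,"claw": 0.9},
  {"offset": [-0.077,0.48,0.06],"turn": 73,"claw": 0.9},
])

```text
time: 7.25
ee_pos: [0.362, -0.2816, 0.2322]
tcp_rot: [-0.696, 0.718, 0.001, -0.0]
wrist_force: [1.1, 0.6, -0.3]
width: 0.077
finger_force: 0.0
```

```bash
python3 - <<'E'
from h import *
im,X=topX()
for a in [(.374,.3165,.052),(.4216,.2045,.054),(.425,-.0376,.048),(.4252,-.1783,.05),(.3487,-.3086,.056)]: blob(X,*a)
im,d=manip.snapshot('wrist'); P=manip.camera_params('wrist')
for r in manip.tip_of('wrist','filter')[:2]: print(r['p'],r['xy'],at_z('wrist',r['xy'],0,P))
plan(.3495,-.3092,.04,-1.6)
E
```

```text
245 mean [0.3738 0.3166] rect [373.2 316.8] [46.2 46.5] 3.5
277 mean [0.4221 0.2045] rect [421.7 204.9] [46.1 45.7] 12.2
68 mean [ 0.4253 -0.0376] rect [425.5 -37.2] [22.2 24.9] 88.1
none 0.4252 -0.1783
98 mean [ 0.346  -0.3032] rect [ 346.8 -303. ] [35.  24.6] 4.2
off [0.0282, 0.0097, 0.1372] turn -0.3 | yaw now 178.1 q6 16.0 grasp pt [ 0.3607 -0.2816  0.1772] w 0.0771 t 7.4
```

Emit:
move_arm([
  {"offset": [0.028,0.01,0.03],"turn": 0,"claw": 0.9},
  {"offset": [0.028,0.01,0.06],"turn": 0,"claw": 0.9},
  {"offset": [0.028,0.01,0.09],"turn": 0,"claw": 0.9},
  {"offset": [0.028,0.01,0.115],"turn": 0,"claw": 0.9},
  {"offset": [0.028,0.01,0.13],"turn": 0,"claw": 0.9},
  {"offset": [0.028,0.01,0.137],"turn": 0,"claw": 0.9},
  {"offset": [0.028,0.01,0.137],"turn": 0,"claw": 0.3},
  {"offset": [0.028,0.01,0.137],"turn": 0,"claw": 0.3},
  {"offset": [0.028,0.01,0.137],"turn": 0,"claw": 0.3},
  {"offset": [0.028,0.01,0.137],"turn": 0,"claw": 0.3},
], force=40)

```text
time: 8.4
ee_pos: [0.3538, -0.3085, 0.0983]
tcp_rot: [-0.697, 0.717, -0.001, 0.0]
wrist_force: [-0.4, 2.0, 3.7]
width: 0.0432
finger_force: 41.0
```

Emit:
move_arm([
  {"offset": [0,0,0],"turn": 0,"claw": 0.3},
  {"offset": [0,0,-0.02],"turn": 0,"claw": 0.3},
  {"offset": [0,0,-0.05],"turn": 0,"claw": 0.3},
  {"offset": [0,0,-0.09],"turn": 0,"claw": 0.3},
  {"offset": [0,0,-0.13],"turn": 0,"claw": 0.3},
  {"offset": [0,0,-0.16],"turn": 0,"claw": 0.3},
  {"offset": [0,0,-0.16],"turn": 0,"claw": 0.3},
  {"offset": [0,0,-0.16],"turn": 0,"claw": 0.3},
  {"offset": [0,0,-0.16],"turn": 0,"claw": 0.3},
  {"offset": [0,0,-0.16],"turn": 0,"claw": 0.3},
])

```text
time: 9.4
ee_pos: [0.3527, -0.308, 0.256]
tcp_rot: [-0.697, 0.717, 0.001, -0.0]
wrist_force: [-0.3, 0.2, -1.9]
width: 0.0427
finger_force: 41.2
```

```bash
python3 - <<'E'
from h import *
plan(.584,-.0935,.20,-1.6)
plan(.584,-.0935,.047,-1.6)
im,d=manip.snapshot('wrist'); cv2.imwrite('pics/w2.png',im)
E
```

```text
off [-0.2209, -0.2252, 0.0018] turn 0.0 | yaw now 178.4 q6 20.0 grasp pt [ 0.3526 -0.3079  0.2021] w 0.0427 t 9.4
off [-0.2206, -0.2256, 0.1548] turn 0.0 | yaw now 178.4 q6 20.0 grasp pt [ 0.3526 -0.3079  0.2021] w 0.0427 t 9.4
```

View pics/w2.png

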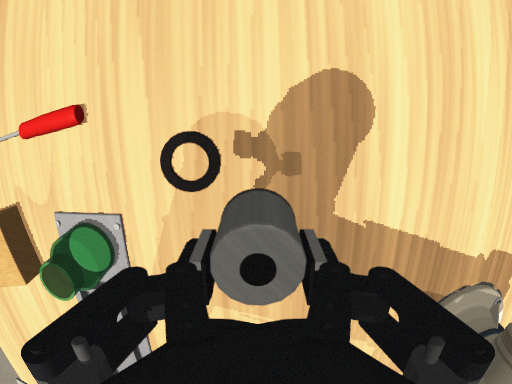

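The filter is held near (258,250). I carry it to its slot.

Emit:
move_arm([
  {"offset": [-0.034,-0.034,0],"turn": 0,"claw": 0.3},
  {"offset": [-0.068,-0.069,0],"turn": 0,"claw": 0.3},
  {"offset": [-0.102,-0.104,0],"turn": 0,"claw": 0.3},
  {"offset": [-0.136,-0.139,0],"turn": 0,"claw": 0.3},
  {"offset": [-0.17,-0.173,0],"turn": 0,"claw": 0.3},
  {"offset": [-0.2,-0.205,0.01],"turn": 0,"claw": 0.3},
  {"offset": [-0.221,-0.2255,0.03],"turn": 0,"claw": 0.3},
  {"offset": [-0.221,-0.2255,0.06],"turn": 0,"claw": 0.3},
  {"offset": [-0.221,-0.2255,0.09],"turn": 0,"claw": 0.3},
  {"offset": [-0.221,-0.2255,0.1],"turn": 0,"claw": 0.3},
])

```text
time: 10.45
ee_pos: [0.5828, -0.0933, 0.1529]
tcp_rot: [-0.697, 0.717, 0.003, -0.003]
wrist_force: [-0.4, -0.1, -3.0]
width: 0.0429
finger_force: 41.4
```

```bash
python3 - <<'E'
from h import *
im,X=topX()
for a in [(.374,.3165,.052),(.4216,.2045,.054),(.425,-.0376,.048),(.4252,-.1783,.05)]: blob(X,*a)
plan(.584,-.0935,.049,-1.6)
E
```

```text
240 mean [0.3737 0.3162] rect [373.1 316.7] [45.8 46.8] 1.5
277 mean [0.422  0.2043] rect [422.1 204.9] [46.5 45.8] 12.5
none 0.425 -0.0376
138 mean [ 0.4256 -0.1786] rect [ 425.7 -179.5] [34.9 34.5] 63.6
off [-0.0001, -0.0015, 0.0502] turn -0.0 | yaw now 178.4 q6 -8.0 grasp pt [ 0.5825 -0.0936  0.0992] w 0.0432 t 10.5
```

Emit:
move_arm([
  {"offset": [0,-0.001,0.015],"turn": 0,"claw": 0.3},
  {"offset": [0,-0.001,0.03],"turn": 0,"claw": 0.3},
  {"offset": [0,-0.001,0.038],"turn": 0,"claw": 0.3},
  {"offset": [0,-0.001,0.043],"turn": 0,"claw": 0.3},
  {"offset": [0,-0.001,0.046],"turn": 0,"claw": 0.3},
  {"offset": [0,-0.001,0.048],"turn": 0,"claw": 0.3},
  {"offset": [0,-0.001,0.05],"turn": 0,"claw": 0.3},
  {"offset": [0,-0.001,0.05],"turn": 0,"claw": 0.3},
  {"offset": [0,-0.001,0.05],"turn": 0,"claw": 0.3},
  {"offset": [0,-0.001,0.05],"turn": 0,"claw": 0.3},
])

```text
time: 11.5
ee_pos: [0.5859, -0.0937, 0.1076]
tcp_rot: [-0.697, 0.717, -0.0, 0.0]
wrist_force: [0.1, 0.2, -1.6]
width: 0.0429
finger_force: 41.4
```

Emit:
move_arm([
  {"offset": [0,0,0.001],"turn": 0,"claw": 0.3},
  {"offset": [0,0,0.002],"turn": 0,"claw": 0.3},
  {"offset": [0,0,0.003],"turn": 0,"claw": 0.3},
  {"offset": [0,0,0.003],"turn": 0,"claw": 0.3},
  {"offset": [0,0,0.003],"turn": 0,"claw": 0.3},
  {"offset": [0,0,0.003],"turn": 0,"claw": 0.3},
  {"offset": [0,0,0.003],"turn": 0,"claw": 0.3},
  {"offset": [0,0,0.003],"turn": 0,"claw": 0.3},
  {"offset": [0,0,0.003],"turn": 0,"claw": 0.3},
  {"offset": [0,0,0.003],"turn": 0,"claw": 0.3},
])

```text
time: 12.5
ee_pos: [0.5858, -0.0937, 0.1044]
tcp_rot: [-0.697, 0.717, 0.0, -0.0]
wrist_force: [-1.0, -0.0, -1.4]
width: 0.043
finger_force: 41.7
```

```bash
python3 - <<'E'
from h import *
for i in range(4):
    manip.snapshot('scene'); s=manip.sense(); print(s['ee_pos'],s['wrist_force'])
E
```

```text
[ 0.58582162 -0.09372427  0.10442129] [ 0.15005781  0.37598229 -0.40776845]
[ 0.58580655 -0.09373137  0.10444169] [-0.92530409  0.11697829 -0.75626183]
[ 0.58580812 -0.09372956  0.10440452] [-0.14208096 -0.12790387 -1.45296399]
[ 0.58581177 -0.09373835  0.104404  ] [-0.752363    0.48137961 -1.4768596 ]
```

Emit:
move_arm([
  {"offset": [0,0,0.001],"turn": 0,"claw": 0.3},
  {"offset": [0,0,0.001],"turn": 0,"claw": 0.75},
  {"offset": [0,0,0.001],"turn": 0,"claw": 0.75},
  {"offset": [0,0,0.001],"turn": 0,"claw": 0.75},
  {"offset": [0,0,0.001],"turn": 0,"claw": 0.75},
  {"offset": [0,0,-0.02],"turn": 0,"claw": 0.75},
  {"offset": [0,0,-0.06],"turn": 0,"claw": 0.75},
  {"offset": [0,0,-0.1],"turn": 0,"claw": 0.75},
  {"offset": [0,0,-0.1],"turn": 0,"claw": 0.75},
  {"offset": [0,0,-0.1],"turn": 0,"claw": 0.75},
])

```text
time: 13.7
ee_pos: [0.5862, -0.0936, 0.2055]
tcp_rot: [-0.697, 0.717, -0.001, 0.001]
wrist_force: [-0.1, 0.9, -0.9]
width: 0.064
finger_force: 0.0
```

```bash
python3 - <<'E'
from h import *
im,X=topX()
for a in [(.374,.3165,.052),(.4216,.2045,.054),(.425,-.0376,.048),(.4252,-.1783,.05)]: blob(X,*a)
plan(.4256,-.179,.15,-1.6)
plan(.4256,-.179,.041,-1.6)
E
```

```text
245 mean [0.374  0.3165] rect [372.9 316.8] [46.1 46.8] 2.2
274 mean [0.4215 0.205 ] rect [421.9 205.1] [46.7 45.7] 13.3
none 0.425 -0.0376
137 mean [ 0.4254 -0.1789] rect [ 425.4 -178.6] [33.8 35.6] 25.7
off [0.0898, 0.1575, 0.0001] turn 0.0 | yaw now 178.4 q6 -8.0 grasp pt [ 0.5855 -0.0936  0.1501] w 0.0641 t 13.75
off [0.0899, 0.1575, 0.1091] turn 0.0 | yaw now 178.4 q6 -8.0 grasp pt [ 0.5855 -0.0936  0.1501] w 0.0641 t 13.75
```

Emit:
move_arm([
  {"offset": [0.022,0.039,0],"turn": 0,"claw": 0.75},
  {"offset": [0.045,0.078,0],"turn": 0,"claw": 0.75},
  {"offset": [0.067,0.117,0],"turn": 0,"claw": 0.75},
  {"offset": [0.09,0.1575,0],"turn": 0,"claw": 0.75},
  {"offset": [0.09,0.1575,0],"turn": 0,"claw": 0.75},
  {"offset": [0.09,0.1575,0.03],"turn": 0,"claw": 0.75},
  {"offset": [0.09,0.1575,0.06],"turn": 0,"claw": 0.75},
  {"offset": [0.09,0.1575,0.09],"turn": 0,"claw": 0.75},
  {"offset": [0.09,0.1575,0.109],"turn": 0,"claw": 0.75},
  {"offset": [0.09,0.1575,0.109],"turn": 0,"claw": 0.75},
])

```text
time: 14.75
ee_pos: [0.4235, -0.1789, 0.092]
tcp_rot: [-0.697, 0.717, 0.003, -0.002]
wrist_force: [-0.8, 0.5, 0.4]
width: 0.064
finger_force: 0.0
```

Emit:
move_arm([
  {"offset": [0,0,0],"turn": 0,"claw": 0.75},
  {"offset": [0,0,0],"turn": 0,"claw": 0.25},
  {"offset": [0,0,0],"turn": 0,"claw": 0.25},
  {"offset": [0,0,0],"turn": 0,"claw": 0.25},
  {"offset": [0,0,0],"turn": 0,"claw": 0.25},
  {"offset": [0,0,0],"turn": 0,"claw": 0.25},
  {"offset": [0,0,0],"turn": 0,"claw": 0.25},
  {"offset": [0,0,0],"turn": 0,"claw": 0.25},
  {"offset": [0,0,0],"turn": 0,"claw": 0.25},
  {"offset": [0,0,0],"turn": 0,"claw": 0.25},
])

```text
time: 15.75
ee_pos: [0.4267, -0.1795, 0.0966]
tcp_rot: [-0.697, 0.717, -0.001, 0.001]
wrist_force: [-0.4, 1.2, 5.7]
width: 0.0349
finger_force: 40.0
```

```bash
python3 - <<'E'
from h import *
s=manip.sense(); gz=s['ee_pos'][2]-.0539; print(gz)
plan(.5853,-.0455,gz+.11,-1.6)
plan(.5853,-.0455,gz+.007,-1.6)
E
```

```text
0.042701257900261635
off [-0.1382, -0.1552, -0.1097] turn 0.0 | yaw now 178.4 q6 2.0 grasp pt [ 0.4268 -0.1795  0.0427] w 0.0349 t 15.75
off [-0.1382, -0.1549, -0.0067] turn 0.0 | yaw now 178.4 q6 2.0 grasp pt [ 0.4268 -0.1795  0.0427] w 0.0349 t 15.75
```

Emit:
move_arm([
  {"offset": [0,0,-0.03],"turn": 0,"claw": 0.25},
  {"offset": [0,0,-0.07],"turn": 0,"claw": 0.25},
  {"offset": [0,0,-0.11],"turn": 0,"claw": 0.25},
  {"offset": [-0.028,-0.031,-0.11],"turn": 0,"claw": 0.25},
  {"offset": [-0.056,-0.062,-0.11],"turn": 0,"claw": 0.25},
  {"offset": [-0.084,-0.093,-0.11],"turn": 0,"claw": 0.25},
  {"offset": [-0.112,-0.124,-0.11],"turn": 0,"claw": 0.25},
  {"offset": [-0.138,-0.155,-0.11],"turn": 0,"claw": 0.25},
  {"offset": [-0.138,-0.155,-0.11],"turn": 0,"claw": 0.25},
  {"offset": [-0.138,-0.155,-0.11],"turn": 0,"claw": 0.25},
])

```text
time: 16.75
ee_pos: [0.5847, -0.045, 0.2047]
tcp_rot: [-0.698, 0.716, 0.0, -0.0]
wrist_force: [-0.2, -0.3, -0.5]
width: 0.0349
finger_force: 40.3
```

```bash
python3 - <<'E'
from h import *
im,X=topX(); im,d=manip.snapshot('wrist'); cv2.imwrite('pics/w3.png',im)
blob(X,.584,-.0935,.062)
plan(.5853,-.0455,.0427+.007,-1.6)
E
```

```text
162 mean [ 0.5819 -0.097 ] rect [580.7 -98.2] [35.  43.2] 26.5
off [-0.0006, -0.0013, 0.1017] turn -0.0 | yaw now 178.4 q6 -12.0 grasp pt [ 0.584  -0.046   0.1514] w 0.0347 t 16.85
```

View pics/w3.png

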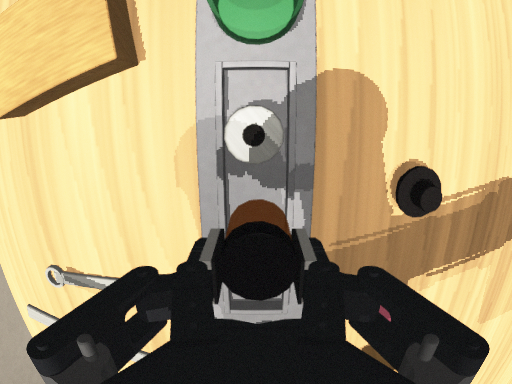

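The filter stands in the tray at about (254,134). The bottle is held and centred over its slot. I lower and release it.

Emit:
move_arm([
  {"offset": [0,-0.001,0.04],"turn": 0,"claw": 0.25},
  {"offset": [0,-0.001,0.07],"turn": 0,"claw": 0.25},
  {"offset": [0,-0.001,0.09],"turn": 0,"claw": 0.25},
  {"offset": [0,-0.001,0.097],"turn": 0,"claw": 0.25},
  {"offset": [0,-0.001,0.1],"turn": 0,"claw": 0.25},
  {"offset": [0,-0.001,0.101],"turn": 0,"claw": 0.25},
  {"offset": [0,-0.001,0.102],"turn": 0,"claw": 0.25},
  {"offset": [0,-0.001,0.102],"turn": 0,"claw": 0.25},
  {"offset": [0,-0.001,0.102],"turn": 0,"claw": 0.25},
  {"offset": [0,-0.001,0.102],"turn": 0,"claw": 0.25},
])

```text
time: 17.85
ee_pos: [0.5858, -0.0457, 0.1038]
tcp_rot: [-0.697, 0.717, -0.0, 0.0]
wrist_force: [0.5, -1.2, -0.7]
width: 0.0349
finger_force: 40.4
```

Emit:
move_arm([
  {"offset": [0,0,0.001],"turn": 0,"claw": 0.25},
  {"offset": [0,0,0.001],"turn": 0,"claw": 0.25},
  {"offset": [0,0,0.001],"turn": 0,"claw": 0.75},
  {"offset": [0,0,0.001],"turn": 0,"claw": 0.75},
  {"offset": [0,0,0.001],"turn": 0,"claw": 0.75},
  {"offset": [0,0,0.001],"turn": 0,"claw": 0.75},
  {"offset": [0,0,-0.02],"turn": 0,"claw": 0.75},
  {"offset": [0,0,-0.06],"turn": 0,"claw": 0.75},
  {"offset": [0,0,-0.1],"turn": 0,"claw": 0.75},
  {"offset": [0,0,-0.1],"turn": 0,"claw": 0.75},
])

```text
time: 18.85
ee_pos: [0.5885, -0.0459, 0.21]
tcp_rot: [-0.698, 0.717, -0.004, 0.004]
wrist_force: [0.1, 0.3, -0.3]
width: 0.0637
finger_force: 0.0
```

```bash
python3 - <<'E'
from h import *
im,X=topX()
for a in [(.374,.3165,.052),(.4216,.2045,.054),(.425,-.0376,.048)]: blob(X,*a)
plan(.4219,.205,.15,13-90)
plan(.4219,.205,.042,13)
E
```

```text
252 mean [0.3737 0.3164] rect [373.1 316.5] [46.5 45.8] 89.5
279 mean [0.4221 0.2046] rect [422.1 204.8] [45.9 45.6] 13.0
68 mean [ 0.4253 -0.0376] rect [425.7 -37.2] [22.3 25. ] 88.0
off [-0.246, 0.1721, 0.0019] turn 75.4 | yaw now 178.4 q6 -12.0 grasp pt [ 0.5875 -0.0456  0.1529] w 0.0639 t 18.9
off [-0.2459, 0.1729, 0.1099] turn -14.6 | yaw now 178.4 q6 -12.0 grasp pt [ 0.5875 -0.0456  0.1529] w 0.0639 t 18.9
```

Emit:
move_arm([
  {"offset": [-0.035,0.0245,0],"turn": -3,"claw": 0.9},
  {"offset": [-0.07,0.049,0],"turn": -6,"claw": 0.9},
  {"offset": [-0.105,0.073,0],"turn": -9,"claw": 0.9},
  {"offset": [-0.14,0.098,0],"turn": -12,"claw": 0.9},
  {"offset": [-0.175,0.122,0],"turn": -14.6,"claw": 0.9},
  {"offset": [-0.21,0.146,0],"turn": -14.6,"claw": 0.9},
  {"offset": [-0.246,0.171,0],"turn": -14.6,"claw": 0.9},
  {"offset": [-0.246,0.171,0],"turn": -14.6,"claw": 0.9},
  {"offset": [-0.246,0.171,0.03],"turn": -14.6,"claw": 0.9},
  {"offset": [-0.246,0.171,0.03],"turn": -14.6,"claw": 0.9},
])

```text
time: 19.9
ee_pos: [0.4194, 0.2036, 0.1698]
tcp_rot: [0.783, -0.623, -0.001, 0.004]
wrist_force: [-0.6, -1.0, 0.0]
width: 0.0771
finger_force: 0.0
```

```bash
python3 - <<'E'
from h import *
manip.snapshot('top'); plan(.4219,.205,.042,13)
im,d=manip.snapshot('wrist'); cv2.imwrite('pics/w4.png',im); 
E
```

```text
off [-0.0011, -0.002, 0.0757] turn -0.0 | yaw now -167.0 q6 -32.0 grasp pt [0.4203 0.2035 0.1178] w 0.0768 t 19.95
```

View pics/w4.png

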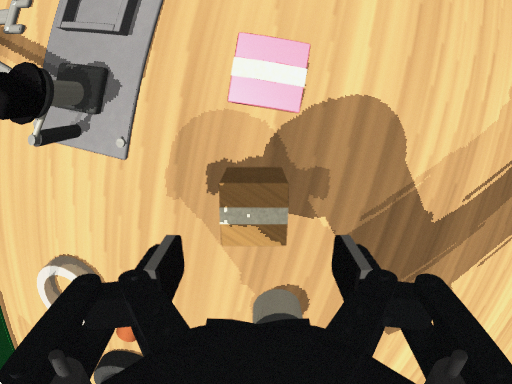

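The brown carton is aligned and centred at about (254,210). The pink one at (270,72) is clear.

Emit:
move_arm([
  {"offset": [-0.001,0,0.03],"turn": 0,"claw": 0.9},
  {"offset": [-0.001,0,0.06],"turn": 0,"claw": 0.9},
  {"offset": [-0.001,0,0.077],"turn": 0,"claw": 0.9},
  {"offset": [-0.001,0,0.077],"turn": 0,"claw": 0.9},
  {"offset": [-0.001,0,0.077],"turn": 0,"claw": 0.35},
  {"offset": [-0.001,0,0.077],"turn": 0,"claw": 0.35},
  {"offset": [-0.001,0,0.077],"turn": 0,"claw": 0.35},
  {"offset": [-0.001,0,0.077],"turn": 0,"claw": 0.35},
  {"offset": [-0.001,0,0.077],"turn": 0,"claw": 0.35},
  {"offset": [-0.001,0,0.077],"turn": 0,"claw": 0.35},
])

```text
time: 21.0
ee_pos: [0.4223, 0.2066, 0.0981]
tcp_rot: [0.783, -0.622, 0.001, -0.002]
wrist_force: [-1.5, -0.4, 7.5]
width: 0.0456
finger_force: 42.1
```

```bash
python3 - <<'E'
from h import *
s=manip.sense(); gz=s['ee_pos'][2]-.0539; print(gz,s['finger_force'],s['wrist_force'])
plan(.5867,.0035,gz+.11,-1.6)
E
```

```text
0.044236941001742386 42.07802474498749 [-1.47116628 -0.42117313  7.50990247]
off [0.2348, -0.1147, -0.1099] turn 14.6 | yaw now -167.0 q6 -32.0 grasp pt [0.4224 0.2067 0.0442] w 0.0456 t 21.0
```

Emit:
move_arm([
  {"offset": [0,0,-0.03],"turn": 0,"claw": 0.35},
  {"offset": [0,0,-0.07],"turn": 0,"claw": 0.35},
  {"offset": [0,0,-0.11],"turn": 0,"claw": 0.35},
  {"offset": [0.039,-0.019,-0.12],"turn": 3,"claw": 0.35},
  {"offset": [0.078,-0.038,-0.12],"turn": 6,"claw": 0.35},
  {"offset": [0.117,-0.057,-0.12],"turn": 9,"claw": 0.35},
  {"offset": [0.156,-0.076,-0.12],"turn": 12,"claw": 0.35},
  {"offset": [0.195,-0.095,-0.12],"turn": 14.6,"claw": 0.35},
  {"offset": [0.235,-0.115,-0.12],"turn": 14.6,"claw": 0.35},
  {"offset": [0.235,-0.115,-0.12],"turn": 14.6,"claw": 0.35},
])

```text
time: 22.0
ee_pos: [0.5883, -0.001, 0.2159]
tcp_rot: [-0.696, 0.718, -0.0, -0.0]
wrist_force: [-0.8, -0.1, -1.0]
width: 0.0455
finger_force: 41.6
```

```bash
python3 - <<'E'
from h import *
im,X=topX(); manip.snapshot('wrist')
blob(X,.584,-.0935,.062)
plan(.5867,.0035,.0442+.0065,-1.6); print(manip.sense()['wrist_force'])
E
```

```text
255 mean [ 0.584  -0.0829] rect [585.6 -75.3] [80.6 42.7] 89.1
off [-0.0015, -0.0004, 0.1115] turn -0.1 | yaw now 178.3 q6 -17.0 grasp pt [0.5863 0.002  0.1622] w 0.0455 t 22.1
[-0.85101175  0.76552778 -1.20837714]
```

Emit:
move_arm([
  {"offset": [0,0,0.04],"turn": 0,"claw": 0.35},
  {"offset": [0,0,0.07],"turn": 0,"claw": 0.35},
  {"offset": [0,0,0.095],"turn": 0,"claw": 0.35},
  {"offset": [0,0,0.105],"turn": 0,"claw": 0.35},
  {"offset": [0,0,0.109],"turn": 0,"claw": 0.35},
  {"offset": [0,0,0.11],"turn": 0,"claw": 0.35},
  {"offset": [0,0,0.111],"turn": 0,"claw": 0.35},
  {"offset": [0,0,0.111],"turn": 0,"claw": 0.35},
  {"offset": [0,0,0.111],"turn": 0,"claw": 0.35},
  {"offset": [0,0,0.111],"turn": 0,"claw": 0.35},
])

```text
time: 23.1
ee_pos: [0.5865, 0.0028, 0.1059]
tcp_rot: [-0.697, 0.717, -0.0, 0.0]
wrist_force: [-0.7, 0.7, -0.5]
width: 0.0451
finger_force: 41.6
```

Emit:
move_arm([
  {"offset": [0,0,0.001],"turn": 0,"claw": 0.35},
  {"offset": [0,0,0.0015],"turn": 0,"claw": 0.35},
  {"offset": [0,0,0.0015],"turn": 0,"claw": 0.8},
  {"offset": [0,0,0.0015],"turn": 0,"claw": 0.8},
  {"offset": [0,0,0.0015],"turn": 0,"claw": 0.8},
  {"offset": [0,0,0.0015],"turn": 0,"claw": 0.8},
  {"offset": [0,0,-0.02],"turn": 0,"claw": 0.8},
  {"offset": [0,0,-0.06],"turn": 0,"claw": 0.8},
  {"offset": [0,0,-0.1],"turn": 0,"claw": 0.8},
  {"offset": [0,0,-0.11],"turn": 0,"claw": 0.9},
])

```text
time: 24.1
ee_pos: [0.5883, 0.0028, 0.2208]
tcp_rot: [-0.697, 0.717, -0.003, 0.003]
wrist_force: [0.2, 0.2, -0.3]
width: 0.0768
finger_force: 0.0
```

```bash
python3 - <<'E'
from h import *
im,X=topX();manip.snapshot('wrist')
for a in [(.374,.3165,.052),(.425,-.0376,.048)]: blob(X,*a)
plan(.374,.3165,.155,10)
E
```

```text
248 mean [0.3738 0.3166] rect [373.1 316.8] [46.7 45.8] 88.4
64 mean [ 0.4246 -0.0379] rect [425.3 -37.2] [22.4 24.7] 88.6
off [-0.3075, 0.2218, 0.0081] turn -11.6 | yaw now 178.4 q6 -17.0 grasp pt [0.5875 0.0031 0.1638] w 0.0769 t 24.2
```

Emit:
move_arm([
  {"offset": [-0.038,0.028,0],"turn": -2,"claw": 0.9},
  {"offset": [-0.077,0.055,0],"turn": -4,"claw": 0.9},
  {"offset": [-0.115,0.083,0],"turn": -6,"claw": 0.9},
  {"offset": [-0.154,0.11,0],"turn": -8,"claw": 0.9},
  {"offset": [-0.192,0.138,0],"turn": -10,"claw": 0.9},
  {"offset": [-0.231,0.165,0],"turn": -11.6,"claw": 0.9},
  {"offset": [-0.269,0.193,0],"turn": -11.6,"claw": 0.9},
  {"offset": [-0.3075,0.221,0],"turn": -11.6,"claw": 0.9},
  {"offset": [-0.3075,0.221,0.02],"turn": -11.6,"claw": 0.9},
  {"offset": [-0.3075,0.221,0.02],"turn": -11.6,"claw": 0.9},
])

```text
time: 25.2
ee_pos: [0.3716, 0.3158, 0.1919]
tcp_rot: [0.767, -0.642, -0.0, 0.004]
wrist_force: [0.0, -0.6, 0.0]
width: 0.0765
finger_force: 0.0
```

```bash
python3 - <<'E'
from h import *
manip.snapshot('top'); plan(.3736,.3167,.041,10)
im,d=manip.snapshot('wrist'); cv2.imwrite('pics/w5.png',im); 
E
```

```text
off [-0.0014, -0.0014, 0.0984] turn 0.1 | yaw now -169.9 q6 -49.0 grasp pt [0.3726 0.3153 0.1394] w 0.0767 t 25.25
```

View pics/w5.png

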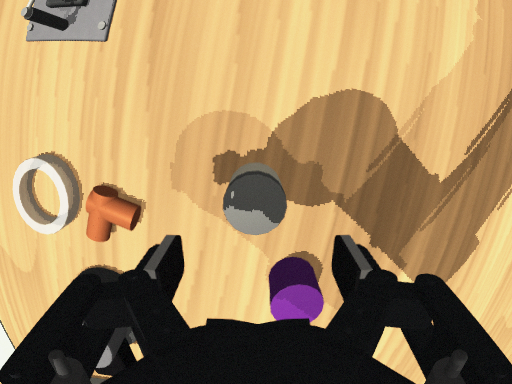

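The grey-capped pot is centred at (254,200), and the purple one at (296,295) is clear of the gripper.

Emit:
move_arm([
  {"offset": [-0.001,0,0.03],"turn": 0,"claw": 0.9},
  {"offset": [-0.001,0,0.06],"turn": 0,"claw": 0.9},
  {"offset": [-0.001,0,0.085],"turn": 0,"claw": 0.9},
  {"offset": [-0.001,0,0.1],"turn": 0,"claw": 0.9},
  {"offset": [-0.001,0,0.1],"turn": 0,"claw": 0.9},
  {"offset": [-0.001,0,0.1],"turn": 0,"claw": 0.35},
  {"offset": [-0.001,0,0.1],"turn": 0,"claw": 0.35},
  {"offset": [-0.001,0,0.1],"turn": 0,"claw": 0.35},
  {"offset": [-0.001,0,0.1],"turn": 0,"claw": 0.35},
  {"offset": [-0.001,0,0.1],"turn": 0,"claw": 0.35},
])

```text
time: 26.3
ee_pos: [0.3744, 0.3178, 0.0969]
tcp_rot: [0.766, -0.643, 0.0, -0.001]
wrist_force: [0.3, -2.0, 7.1]
width: 0.0466
finger_force: 41.5
```

```bash
python3 - <<'E'
from h import *
s=manip.sense(); gz=s['ee_pos'][2]-.0539; print(gz,s['finger_force'],s['wrist_force'])
plan(.5882,.0585,gz+.12,-1.6)
E
```

```text
0.043039267661546254 41.48832678794861 [ 0.31849004 -1.98242002  7.12806215]
off [0.2924, -0.1656, -0.12] turn 11.6 | yaw now -170.0 q6 -49.0 grasp pt [0.3746 0.3179 0.043 ] w 0.0466 t 26.3
```

Emit:
move_arm([
  {"offset": [0,0,-0.03],"turn": 0,"claw": 0.35},
  {"offset": [0,0,-0.08],"turn": 0,"claw": 0.35},
  {"offset": [0,0,-0.13],"turn": 0,"claw": 0.35},
  {"offset": [0.042,-0.024,-0.13],"turn": 2,"claw": 0.35},
  {"offset": [0.084,-0.047,-0.13],"turn": 4,"claw": 0.35},
  {"offset": [0.126,-0.071,-0.13],"turn": 6,"claw": 0.35},
  {"offset": [0.167,-0.095,-0.13],"turn": 8,"claw": 0.35},
  {"offset": [0.209,-0.118,-0.13],"turn": 10,"claw": 0.35},
  {"offset": [0.251,-0.142,-0.13],"turn": 11.6,"claw": 0.35},
  {"offset": [0.2925,-0.1655,-0.13],"turn": 11.6,"claw": 0.35},
])

```text
time: 27.3
ee_pos: [0.5884, 0.0563, 0.2257]
tcp_rot: [-0.697, 0.717, 0.0, 0.0]
wrist_force: [1.0, 1.5, -1.0]
width: 0.047
finger_force: 41.8
```

```bash
python3 - <<'E'
from h import *
im,X=topX(); manip.snapshot('wrist'); manip.snapshot('wrist'); im,d=manip.snapshot('wrist'); cv2.imwrite('pics/w6.png',im)
plan(.5882,.0585,.043+.006,-1.6); print(manip.sense()['wrist_force'])
E
```

```text
off [-0.0015, -0.0005, 0.122] turn -0.1 | yaw now 178.3 q6 -22.0 grasp pt [0.5877 0.057  0.171 ] w 0.0468 t 27.5
[ 0.12692173 -0.2076888  -0.71614357]
```

View pics/w6.png

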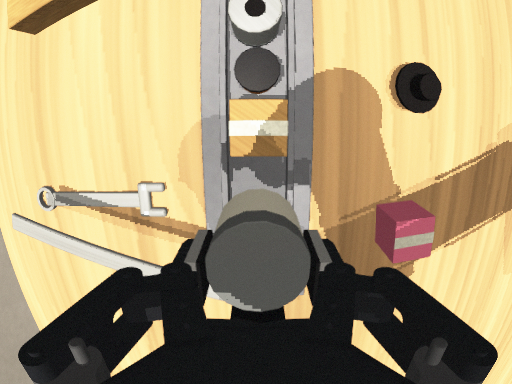

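The filter (255,15), bottle (258,68) and carton (258,128) stand in a row in the tray, and the pot is held over its slot. I lower it.

Emit:
move_arm([
  {"offset": [-0.001,0,0.04],"turn": 0,"claw": 0.35},
  {"offset": [-0.001,0,0.08],"turn": 0,"claw": 0.35},
  {"offset": [-0.001,0,0.105],"turn": 0,"claw": 0.35},
  {"offset": [-0.001,0,0.115],"turn": 0,"claw": 0.35},
  {"offset": [-0.001,0,0.119],"turn": 0,"claw": 0.35},
  {"offset": [-0.001,0,0.121],"turn": 0,"claw": 0.35},
  {"offset": [-0.001,0,0.122],"turn": 0,"claw": 0.35},
  {"offset": [-0.001,0,0.122],"turn": 0,"claw": 0.35},
  {"offset": [-0.001,0,0.122],"turn": 0,"claw": 0.35},
  {"offset": [-0.001,0,0.122],"turn": 0,"claw": 0.35},
])

```text
time: 28.5
ee_pos: [0.5878, 0.0591, 0.1039]
tcp_rot: [-0.697, 0.717, -0.0, 0.0]
wrist_force: [0.6, -0.0, -1.6]
width: 0.0469
finger_force: 42.0
```

Emit:
move_arm([
  {"offset": [0,0,0.001],"turn": 0,"claw": 0.35},
  {"offset": [0,0,0.001],"turn": 0,"claw": 0.35},
  {"offset": [0,0,0.001],"turn": 0,"claw": 0.8},
  {"offset": [0,0,0.001],"turn": 0,"claw": 0.8},
  {"offset": [0,0,0.001],"turn": 0,"claw": 0.8},
  {"offset": [0,0,0.001],"turn": 0,"claw": 0.8},
  {"offset": [0,0,-0.02],"turn": 0,"claw": 0.8},
  {"offset": [0,0,-0.06],"turn": 0,"claw": 0.8},
  {"offset": [0,0,-0.1],"turn": 0,"claw": 0.7},
  {"offset": [0,0,-0.1],"turn": 0,"claw": 0.6},
])

```text
time: 29.5
ee_pos: [0.5904, 0.0594, 0.21]
tcp_rot: [-0.698, 0.717, -0.003, 0.005]
wrist_force: [0.6, 1.6, 0.2]
width: 0.0514
finger_force: 0.0
```

```bash
python3 - <<'E'
from h import *
im,X=topX();manip.snapshot('wrist')
blob(X,.425,-.0376,.048)
q=X.reshape(-1,3); t=q[(np.hypot(q[:,0]-.425,q[:,1]+.0376)<.04)&(abs(q[:,2]-.026)<.004)]; print(len(t),t[:,:2].min(0),t[:,:2].max(0))
plan(.4255,-.0375,.12,-1.6)
E
```

```text
66 mean [ 0.425  -0.0376] rect [425.5 -37.2] [24.6 22.5] 0.2
155 [ 0.40100706 -0.06125501] [ 0.45089015 -0.01359966]
off [0.1013, 0.1597, 0.03] turn 0.0 | yaw now 178.4 q6 -22.0 grasp pt [0.588  0.0593 0.1505] w 0.0512 t 29.6
```

Emit:
move_arm([
  {"offset": [0.025,0.04,0],"turn": 0,"claw": 0.65},
  {"offset": [0.05,0.08,0],"turn": 0,"claw": 0.65},
  {"offset": [0.075,0.12,0],"turn": 0,"claw": 0.65},
  {"offset": [0.101,0.1595,0],"turn": 0,"claw": 0.65},
  {"offset": [0.101,0.1595,0.03],"turn": 0,"claw": 0.65},
  {"offset": [0.101,0.1595,0.04],"turn": 0,"claw": 0.65},
  {"offset": [0.101,0.1595,0.05],"turn": 0,"claw": 0.65},
  {"offset": [0.101,0.1595,0.05],"turn": 0,"claw": 0.65},
  {"offset": [0.101,0.1595,0.05],"turn": 0,"claw": 0.65},
  {"offset": [0.101,0.1595,0.05],"turn": 0,"claw": 0.65},
])

```text
time: 30.6
ee_pos: [0.4261, -0.0371, 0.1538]
tcp_rot: [-0.697, 0.717, -0.0, 0.0]
wrist_force: [-0.6, 0.3, -0.7]
width: 0.0557
finger_force: 0.0
```

```bash
python3 - <<'E'
from h import *
plan(.4257,-.0374,.0475,-1.6)
im,d=manip.snapshot('wrist'); cv2.imwrite('pics/w7.png',im)
E
```

```text
off [0.0003, 0.0005, 0.0524] turn 0.0 | yaw now 178.4 q6 -18.0 grasp pt [ 0.4262 -0.0371  0.0999] w 0.0557 t 30.6
```

View pics/w7.png

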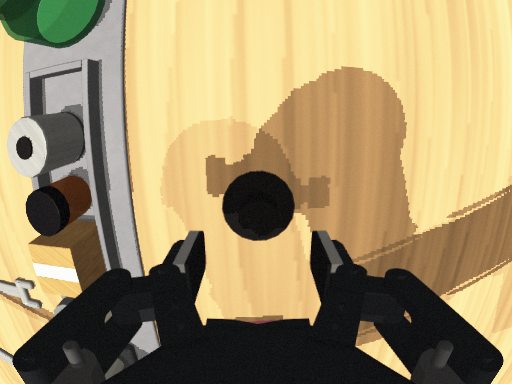

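The stopper is centred between the fingers at (258,205). I descend and grip it.

Emit:
move_arm([
  {"offset": [0,0.0005,0.02],"turn": 0,"claw": 0.65},
  {"offset": [0,0.0005,0.04],"turn": 0,"claw": 0.65},
  {"offset": [0,0.0005,0.052],"turn": 0,"claw": 0.65},
  {"offset": [0,0.0005,0.052],"turn": 0,"claw": 0.65},
  {"offset": [0,0.0005,0.052],"turn": 0,"claw": 0.15},
  {"offset": [0,0.0005,0.052],"turn": 0,"claw": 0.15},
  {"offset": [0,0.0005,0.052],"turn": 0,"claw": 0.15},
  {"offset": [0,0.0005,0.052],"turn": 0,"claw": 0.15},
  {"offset": [0,0.0005,0.052],"turn": 0,"claw": 0.15},
  {"offset": [0,0.0005,0.052],"turn": 0,"claw": 0.15},
])

```text
time: 31.65
ee_pos: [0.4257, -0.0373, 0.1025]
tcp_rot: [-0.697, 0.717, -0.001, 0.001]
wrist_force: [-0.8, 1.1, 6.5]
width: 0.0244
finger_force: 39.3
```

Emit:
move_arm([
  {"offset": [0,0,0],"turn": 0,"claw": 0.15},
  {"offset": [0,0,-0.03],"turn": 0,"claw": 0.15},
  {"offset": [0,0,-0.07],"turn": 0,"claw": 0.15},
  {"offset": [0,0,-0.11],"turn": 0,"claw": 0.15},
  {"offset": [0,0,-0.15],"turn": 0,"claw": 0.15},
  {"offset": [0,0,-0.16],"turn": 0,"claw": 0.15},
  {"offset": [0,0,-0.16],"turn": 0,"claw": 0.15},
  {"offset": [0,0,-0.16],"turn": 0,"claw": 0.15},
  {"offset": [0,0,-0.16],"turn": 0,"claw": 0.15},
  {"offset": [0,0,-0.16],"turn": 0,"claw": 0.15},
])

```text
time: 32.65
ee_pos: [0.4242, -0.0375, 0.26]
tcp_rot: [-0.697, 0.717, 0.001, -0.001]
wrist_force: [0.4, 0.2, -0.9]
width: 0.0242
finger_force: 39.6
```

```bash
python3 - <<'E'
from h import *
im,X=topX()
q=X.reshape(-1,3); t=q[(np.hypot(q[:,0]-.58,q[:,1]+.211)<.035)&(abs(q[:,2]-.095)<.004)]
def circ(p):
    A=np.c_[2*p,np.ones(len(p))]; s=np.linalg.lstsq(A,(p**2).sum(1),rcond=None)[0]; return s[:2],np.sqrt(s[2]+s[0]**2+s[1]**2)
print(len(t),t.mean(0),circ(t[:,:2]),cv2.minEnclosingCircle((t[:,:2]*1000).astype(np.float32)))
e=np.hypot(t[:,0]-.58,t[:,1]+.211); print(np.percentile(e,[0,10,50,90,100]))
plan(.5805,-.2112,.15,-1.6)
E
```

```text
85 [ 0.58045036 -0.20988825  0.09458666] (array([ 0.58009619, -0.21081104]), np.float64(0.023891734904372925)) ((580.4896850585938, -211.0325927734375), 26.145227432250977)
[0.02125983 0.02203055 0.0239593  0.0255745  0.02661684]
off [0.1692, -0.161, 0.0561] turn 0.0 | yaw now 178.4 q6 -18.0 grasp pt [ 0.4243 -0.0376  0.2063] w 0.024 t 32.7
```

Emit:
move_arm([
  {"offset": [0.034,-0.032,0],"turn": 0,"claw": 0.15},
  {"offset": [0.068,-0.064,0],"turn": 0,"claw": 0.15},
  {"offset": [0.101,-0.097,0],"turn": 0,"claw": 0.15},
  {"offset": [0.135,-0.129,0],"turn": 0,"claw": 0.15},
  {"offset": [0.169,-0.16,0],"turn": 0,"claw": 0.15},
  {"offset": [0.169,-0.16,0.02],"turn": 0,"claw": 0.15},
  {"offset": [0.169,-0.16,0.04],"turn": 0,"claw": 0.15},
  {"offset": [0.169,-0.16,0.04],"turn": 0,"claw": 0.15},
  {"offset": [0.169,-0.16,0.04],"turn": 0,"claw": 0.15},
  {"offset": [0.169,-0.16,0.04],"turn": 0,"claw": 0.15},
])

```text
time: 33.7
ee_pos: [0.5805, -0.2108, 0.2228]
tcp_rot: [-0.697, 0.717, -0.001, 0.0]
wrist_force: [0.1, 0.5, -1.4]
width: 0.0241
finger_force: 39.7
```

```bash
python3 - <<'E'
from h import *
plan(.5805,-.211,.1236,-1.6)
im,d=manip.snapshot('wrist'); im2,_=manip.snapshot('scene'); cv2.imwrite('pics/m8.png',np.hstack([cv2.resize(im[60:330,130:390],(520,540)),cv2.resize(im2[110:200,160:230],(280,360)) if 0 else cv2.resize(im2[100:210,150:230],(393,540))])[:, :800])
plan(.5805,-.211,.1236,-1.6)
E
```

```text
off [0.0001, 0.0001, 0.0453] turn 0.0 | yaw now 178.4 q6 4.0 grasp pt [ 0.5806 -0.2109  0.1689] w 0.0241 t 33.7
off [0.0003, 0.0001, 0.0454] turn 0.0 | yaw now 178.4 q6 4.0 grasp pt [ 0.5806 -0.2107  0.169 ] w 0.0245 t 33.8
```

View pics/m8.png

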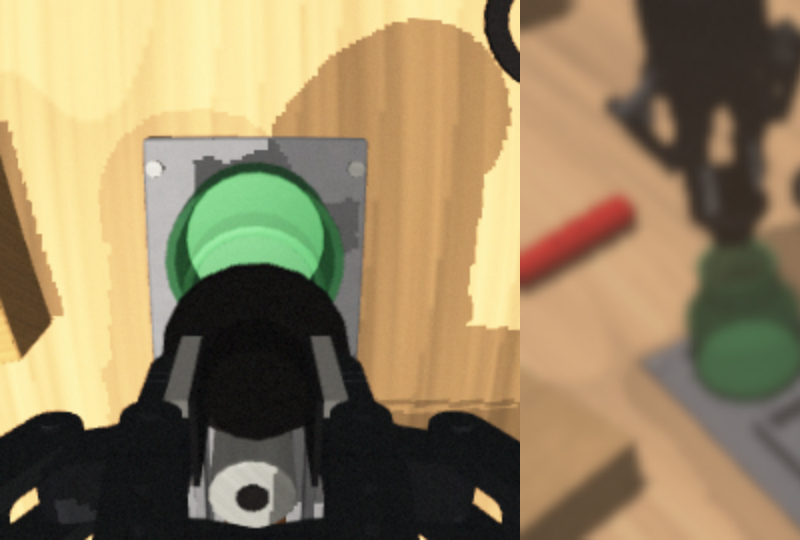

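The stopper is aligned with the jar mouth (both at column ~256 in the crop). I lower it gently.

Emit:
move_arm([
  {"offset": [0,0,0.012],"turn": 0,"claw": 0.15},
  {"offset": [0,0,0.02],"turn": 0,"claw": 0.15},
  {"offset": [0,0,0.026],"turn": 0,"claw": 0.15},
  {"offset": [0,0,0.032],"turn": 0,"claw": 0.15},
  {"offset": [0,0,0.037],"turn": 0,"claw": 0.15},
  {"offset": [0,0,0.04],"turn": 0,"claw": 0.15},
  {"offset": [0,0,0.043],"turn": 0,"claw": 0.15},
  {"offset": [0,0,0.045],"turn": 0,"claw": 0.15},
  {"offset": [0,0,0.045],"turn": 0,"claw": 0.15},
  {"offset": [0,0,0.045],"turn": 0,"claw": 0.15},
])

```text
time: 34.8
ee_pos: [0.5801, -0.2109, 0.1774]
tcp_rot: [-0.697, 0.717, -0.0, 0.0]
wrist_force: [-2.1, 2.1, 5.3]
width: 0.0246
finger_force: 40.1
```

Emit:
move_arm([
  {"offset": [0,0,0],"turn": 0,"claw": 0.15},
  {"offset": [0,0,0],"turn": 0,"claw": 0.6},
  {"offset": [0,0,0],"turn": 0,"claw": 0.6},
  {"offset": [0,0,0],"turn": 0,"claw": 0.6},
  {"offset": [0,0,0],"turn": 0,"claw": 0.6},
  {"offset": [0,0,-0.02],"turn": 0,"claw": 0.6},
  {"offset": [0,0,-0.05],"turn": 0,"claw": 0.6},
  {"offset": [0,0,-0.09],"turn": 0,"claw": 0.6},
  {"offset": [0,0,-0.1],"turn": 0,"claw": 0.6},
  {"offset": [0,0,-0.1],"turn": 0,"claw": 0.6},
])

```text
time: 35.8
ee_pos: [0.5809, -0.2111, 0.2787]
tcp_rot: [-0.697, 0.717, -0.002, 0.001]
wrist_force: [0.5, 0.5, -0.8]
width: 0.0511
finger_force: 0.0
```

```bash
python3 - <<'E'
from h import *
plan(.5907,.1486,.24,-109); plan(.5907,.1486,.24,-108.6)
im,d=manip.snapshot('wrist'); P=manip.camera_params('wrist'); cv2.imwrite('pics/w9.png',im)
E
```

```text
off [-0.3598, 0.0001, -0.0154] turn -72.6 | yaw now 178.4 q6 4.0 grasp pt [ 0.5811 -0.2111  0.2248] w 0.0511 t 35.8
off [-0.3598, 0.0001, -0.0154] turn -73.0 | yaw now 178.4 q6 4.0 grasp pt [ 0.5811 -0.2111  0.2248] w 0.0511 t 35.8
```

View pics/w9.png

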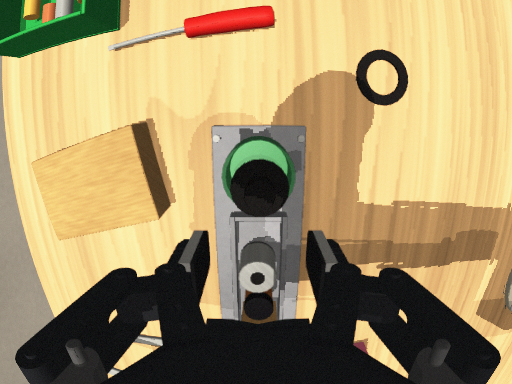

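The stopper is in the neck at about (260,185), with the filter and bottle beyond it. I check the packed row from the top camera before closing.

Emit:
move_arm([
  {"offset": [-0.036,0,-0.015],"turn": -8,"claw": 0.55},
  {"offset": [-0.072,0,-0.015],"turn": -16,"claw": 0.55},
  {"offset": [-0.108,0,-0.015],"turn": -24,"claw": 0.55},
  {"offset": [-0.144,0,-0.015],"turn": -32,"claw": 0.55},
  {"offset": [-0.18,0,-0.015],"turn": -40,"claw": 0.55},
  {"offset": [-0.216,0,-0.015],"turn": -48,"claw": 0.55},
  {"offset": [-0.252,0,-0.015],"turn": -56,"claw": 0.55},
  {"offset": [-0.29,0,-0.015],"turn": -64,"claw": 0.55},
  {"offset": [-0.33,0,-0.015],"turn": -71,"claw": 0.55},
  {"offset": [-0.36,0,-0.015],"turn": -74.5,"claw": 0.55},
])

```text
time: 36.85
ee_pos: [0.5892, 0.1512, 0.2891]
tcp_rot: [0.989, -0.146, -0.002, 0.001]
wrist_force: [0.4, -0.6, 1.2]
width: 0.0472
finger_force: 0.0
```

```bash
python3 - <<'E'
from h import *
im,X=topX(); manip.snapshot('wrist'); im2,d2=manip.snapshot('wrist')
im3,_=manip.snapshot('scene')
for a in [(.584,-.0935,.062,.03,.004),(.5853,-.0455,.056,.025,.004),(.5867,.0035,.060,.035,.004),(.5882,.0585,.058,.03,.004),(.5805,-.211,.123,.03,.004),(.5805,-.211,.101,.035,.003)]: blob(X,*a)
plan(.5907,.1486,.11,-107.1)
cv2.imwrite('pics/m10.png',np.hstack([cv2.resize(im[145:215,195:385],(570,210)),cv2.resize(im3[135:270,170:300],(202,210))]))
E
```

```text
164 mean [ 0.5845 -0.0959] rect [584.7 -95.7] [39.2 42.1] 89.4
109 mean [ 0.5849 -0.0448] rect [585.1 -43. ] [38.1 35.5] 47.2
250 mean [0.5853 0.0016] rect [585.6   3.7] [66.9 46.9] 87.2
190 mean [0.5863 0.0588] rect [586.5  58.9] [45.8 44.4] 0.5
65 mean [ 0.5791 -0.2112] rect [ 578.6 -211.6] [24.  23.3] 12.3
147 mean [ 0.5783 -0.211 ] rect [ 578.7 -211.4] [49.  49.3] 12.7
off [0.0017, 0.0002, 0.1255] turn 0.1 | yaw now -107.0 q6 44.0 grasp pt [0.5893 0.1494 0.2355] w 0.0471 t 37.05
```

View pics/m10.png

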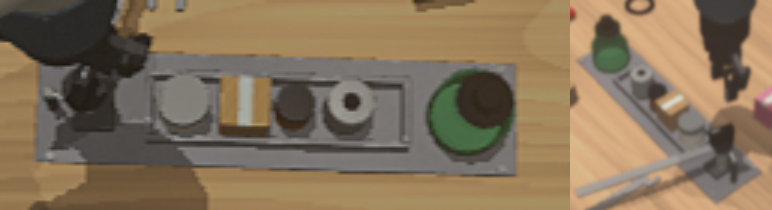

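All four items stand in the tray at the expected heights, and the stopper's flange (101 mm) and top (123 mm) show it is home. I grip the knob and turn it back.

Emit:
move_arm([
  {"offset": [0.001,-0.001,0.03],"turn": 0,"claw": 0.55},
  {"offset": [0.001,-0.001,0.06],"turn": 0,"claw": 0.55},
  {"offset": [0.001,-0.001,0.09],"turn": 0,"claw": 0.55},
  {"offset": [0.001,-0.001,0.11],"turn": 0,"claw": 0.55},
  {"offset": [0.001,-0.001,0.12],"turn": 0,"claw": 0.55},
  {"offset": [0.001,-0.001,0.127],"turn": 0,"claw": 0.55},
  {"offset": [0.001,-0.001,0.127],"turn": 0,"claw": 0.55},
  {"offset": [0.001,-0.001,0.127],"turn": 0,"claw": 0.55},
  {"offset": [0.001,-0.001,0.127],"turn": 0,"claw": 0.55},
  {"offset": [0.001,-0.001,0.127],"turn": 0,"claw": 0.55},
])

```text
time: 38.05
ee_pos: [0.5916, 0.1498, 0.1653]
tcp_rot: [0.989, -0.149, 0.001, -0.0]
wrist_force: [-0.2, -0.1, -0.0]
width: 0.0469
finger_force: 0.0
```

```bash
python3 - <<'E'
from h import *
plan(.5907,.1486,.11,-107.1)
E
```

```text
off [-0.0005, 0.0015, 0.0014] turn 0.0 | yaw now -107.1 q6 44.0 grasp pt [0.5917 0.1499 0.1114] w 0.0469 t 38.05
```

Emit:
move_arm([
  {"offset": [0,0.0015,0.001],"turn": 0,"claw": 0.1},
  {"offset": [0,0.0015,0.001],"turn": 0,"claw": 0.1},
  {"offset": [0,0.0015,0.001],"turn": 0,"claw": 0.1},
  {"offset": [0,0.0015,0.001],"turn": 0,"claw": 0.1},
  {"offset": [0,0.0015,0.001],"turn": 0,"claw": 0.1},
  {"offset": [0,0.0015,0.001],"turn": 5,"claw": 0.1},
  {"offset": [0,0.0015,0.001],"turn": 10,"claw": 0.1},
  {"offset": [0,0.0015,0.001],"turn": 15,"claw": 0.1},
  {"offset": [0,0.0015,0.001],"turn": 20,"claw": 0.1},
  {"offset": [0,0.0015,0.001],"turn": 25,"claw": 0.1},
], force=40)

```text
time: 39.05
ee_pos: [0.591, 0.1486, 0.1636]
tcp_rot: [0.933, -0.361, 0.0, -0.0]
wrist_force: [-0.2, 2.1, 1.8]
width: 0.0158
finger_force: 41.4
```

Emit:
move_arm([
  {"offset": [0,0,0],"turn": 6,"claw": 0.1},
  {"offset": [0,0,0],"turn": 12,"claw": 0.1},
  {"offset": [0,0,0],"turn": 18,"claw": 0.1},
  {"offset": [0,0,0],"turn": 24,"claw": 0.1},
  {"offset": [0,0,0],"turn": 30,"claw": 0.1},
  {"offset": [0,0,0],"turn": 36,"claw": 0.1},
  {"offset": [0,0,0],"turn": 42,"claw": 0.1},
  {"offset": [0,0,0],"turn": 47,"claw": 0.1},
  {"offset": [0,0,0],"turn": 49.5,"claw": 0.1},
  {"offset": [0,0,0],"turn": 49.5,"claw": 0.1},
])

```text
time: 40.05
ee_pos: [0.5913, 0.1488, 0.1636]
tcp_rot: [-0.697, 0.717, -0.0, 0.001]
wrist_force: [1.4, 2.1, 0.3]
width: 0.0152
finger_force: 41.2
```

Next I release, rise, and move back toward the robot so the view is clear.

Emit:
move_arm([
  {"offset": [0,0,0],"turn": 0,"claw": 0.1},
  {"offset": [0,0,0],"turn": 0,"claw": 0.5},
  {"offset": [0,0,0],"turn": 0,"claw": 0.5},
  {"offset": [0,0,0],"turn": 0,"claw": 0.5},
  {"offset": [0,0,0],"turn": 0,"claw": 0.5},
  {"offset": [0,0,-0.03],"turn": 0,"claw": 0.5},
  {"offset": [0,0,-0.07],"turn": 0,"claw": 0.5},
  {"offset": [0,0,-0.12],"turn": 0,"claw": 0.5},
  {"offset": [-0.03,0.03,-0.15],"turn": 0,"claw": 0.5},
  {"offset": [-0.06,0.06,-0.15],"turn": 0,"claw": 0.5},
])

```text
time: 41.05
ee_pos: [0.5338, 0.2101, 0.3185]
tcp_rot: [-0.696, 0.718, -0.002, 0.004]
wrist_force: [0.9, 1.7, 0.3]
width: 0.0428
finger_force: 0.0
```

Emit:
move_arm([
  {"offset": [-0.03,0.03,0],"turn": 0,"claw": 0.5},
  {"offset": [-0.06,0.06,0],"turn": 0,"claw": 0.5},
  {"offset": [-0.09,0.09,0],"turn": 0,"claw": 0.5},
  {"offset": [-0.12,0.12,0],"turn": 0,"claw": 0.5},
  {"offset": [-0.12,0.12,0],"turn": 0,"claw": 0.5},
  {"offset": [-0.12,0.12,0],"turn": 0,"claw": 0.5},
  {"offset": [-0.12,0.12,0],"turn": 0,"claw": 0.5},
  {"offset": [-0.12,0.12,0],"turn": 0,"claw": 0.5},
  {"offset": [-0.12,0.12,0],"turn": 0,"claw": 0.5},
  {"offset": [-0.12,0.12,0],"turn": 0,"claw": 0.5},
])

```text
time: 42.05
ee_pos: [0.4164, 0.3327, 0.3133]
tcp_rot: [-0.697, 0.717, -0.0, -0.0]
wrist_force: [0.4, 0.1, -0.8]
width: 0.0427
finger_force: 0.0
```

```bash
python3 - <<'E'
from h import *
im,X=topX(); im3,_=manip.snapshot('scene')
q=X[150:215,195:380].reshape(-1,3)
t=q[(abs(q[:,2]-.081)<.006)&(q[:,1]<.09)&(q[:,1]>-.13)][:,:2]
c=t.mean(0); w=np.linalg.svd(t-c)[2][0]; print('bar',len(t),c,t[:,1].min(),np.degrees(np.arctan2(w[0],w[1])))
blob(X,.5805,-.211,.123,.03,.004)
cv2.imwrite('pics/m11.png',np.hstack([cv2.resize(im[130:300,110:410],(525,298)),cv2.resize(im3[135:270,170:300],(275,298))]))
E
```

```text
bar 465 [ 0.58590984 -0.01086249] -0.11319510873154798 -178.40909500353982
66 mean [ 0.5785 -0.2108] rect [ 578.9 -211.2] [23.8 22.3] 83.9
```

View pics/m11.png

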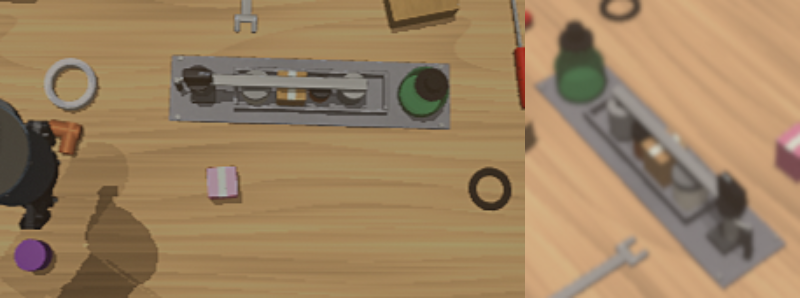

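The bar lies over the row at the same angle as at the start, the four items stand beneath it, the stopper is home, and the look-alikes are untouched. I hand the job in.

```bash
python3 -c "
from station import manip
print(manip.sign_off())"
```

```text
the job is handed in; nothing more can be done
None
```

The tote is ready and handed in after about 42 s: pot, carton, bottle and filter (no coupling was on the bench) stand upright in the tray under the shut keeper bar, the stopper is home in the jar, and I moved nothing else.

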